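# Start-up sequence on a probe station's key deck

### The job

Start up the probe station from its four-key deck: press first the large round key (earth), then the long bar key (chuck vacuum), then the square key (lamp), each lightly and all the way down so that it stays down, and none before its turn. Leave the small round key (stage release) up, and do not pick up or disturb the jar, screwdriver, tray or positioner standing around.

Things in the scene. Friction and masses are not known exactly. Their poses are not given: they have to be found in the camera images.
- deck: Dark steel slab 190 x 190 x 30 mm fixed to the bench, carrying four key modules in a two-by-two layout, centres 80 mm apart; which key is in which place varies, and so do the slab's place and its turn about the vertical. Origin: centre of its underside, z up.
- key_round_top (a point): Centre of the top face of the large round key, a disc 38 mm in diameter; plain light grey plastic like the others. Moves with the key; z up. When up, it is 60 mm above the bench and 18 mm above its black module.
- key_round (a joint): How far the large round key is pushed down (m): 0 up, 0.010 all the way down (then 8 mm proud of its module). It slides at about 2.5 to 3 N and stays where it is left; pushed on past 0.010, the key and its seat give another 6 mm, not counted here, against a cushion spring (4 N rising to 10 N) that comes back when let go, and then meet a hard stop.
- mod_round: Black module fixed on the slab around the large round key, 72 x 72 x 12 mm, its top 42 mm above the bench. Origin: centre of its underside, z up.
- key_bar_top (a point): Centre of the top face of the long bar key, a 56 x 18 mm rectangle; plain light grey plastic like the others. Moves with the key; z up. When up, it is 60 mm above the bench and 18 mm above its black module, long side along its y axis.
- key_bar (a joint): How far the long bar key is pushed down (m): 0 up, 0.010 all the way down (then 8 mm proud of its module). It slides at about 2.5 to 3 N and stays where it is left; pushed on past 0.010, the key and its seat give another 6 mm, not counted here, against a cushion spring (4 N rising to 10 N) that comes back when let go, and then meet a hard stop.
- mod_bar: Black module fixed on the slab around the long bar key, 72 x 72 x 12 mm, its top 42 mm above the bench. Origin: centre of its underside, z up.
- key_square_top (a point): Centre of the top face of the square key, 33 x 33 mm; plain light grey plastic like the others. Moves with the key; z up. When up, it is 60 mm above the bench and 18 mm above its black module.
- key_square (a joint): How far the square key is pushed down (m): 0 up, 0.010 all the way down (then 8 mm proud of its module). It slides at about 2.5 to 3 N and stays where it is left; pushed on past 0.010, the key and its seat give another 6 mm, not counted here, against a cushion spring (4 N rising to 10 N) that comes back when let go, and then meet a hard stop.
- mod_square: Black module fixed on the slab around the square key, 72 x 72 x 12 mm, its top 42 mm above the bench. Origin: centre of its underside, z up.
- key_small_top (a point): Centre of the top face of the small round key, a disc 18 mm in diameter (the one to leave alone); plain light grey plastic like the others. Moves with the key; z up. When up, it is 60 mm above the bench and 18 mm above its black module.
- key_small (a joint): How far the small round key is pushed down (m): 0 up, 0.010 all the way down (then 8 mm proud of its module). It slides at about 2.5 to 3 N and stays where it is left; pushed on past 0.010, the key and its seat give another 6 mm, not counted here, against a cushion spring (4 N rising to 10 N) that comes back when let go, and then meet a hard stop.
- mod_small: Black module fixed on the slab around the small round key, 72 x 72 x 12 mm, its top 42 mm above the bench. Origin: centre of its underside, z up.
- jar: Loose small glass jar with white cap, 44 mm in diameter, 50 mm tall, standing beside the slab. Origin: centre of its underside.
- driver: Loose screwdriver, 160 mm long with black handle, lying beside the slab, under 35 mm tall. Origin: on its underside, about the middle; x axis along it towards the tip.
- organiser: Loose clear plastic compartment tray, 100 x 160 x 32 mm, beyond the slab. Origin: centre of its underside.
- positioner: Loose small probe positioner, 50 x 50 mm block 44 mm tall with two short steel knobs sticking out to about 42 mm from its middle, beyond the slab. Origin: centre of its underside.

How it is judged:
By the outcome, as a careful person would: the job done as asked, in the order asked, and still so for the second after the job is handed in, with the robot touching nothing.
It also fails if it takes over 48 s, if anything falls off the work surface, if the arm or the gripper's body presses on something with over 40 N, if the wrist force passes 120 N, or if a joint passes its speed limit or range.

### The arm

A 6-joint arm with a two-finger parallel gripper is mounted at the origin on the work surface. World frame = base frame: x ahead of the robot, y to its left, z up, the work surface at z = 0. Lengths are in mm, angles in degrees, forces in N, time in s.
With the tool pointing down it reaches from about 350 to 850 mm from the base axis. Payload 8.1 kg.
Tool frame: the origin (TCP) lies between the finger pads; the fingertips stand 8 mm ahead of it and the grasp point (between the pads) lies 11 mm behind it (r.tip_extent is the distance from the TCP to the fingertips, in mm); z points along the fingers, y is the direction in which the jaws open and shut (so a half turn about z gives the same grasp; the last joint's range is limited). The gripper opens to 85 mm and grips with 20 to 120 N. Pads are 22 mm wide; open, the fingers measure 114 mm over their backs; the gripper's body (76 mm by 85 mm) begins 54 mm behind the grasp point. The pads swing forward as they close: fully open they stand 13 mm farther back than shut.
Start: joints at [59.221, 7.471, 85.268, -0, 87.261, -4.893], TCP at [261.932, 539.812, 239.292] pointing down, gripper open.
Joint ranges: [-169.43, 169.43], [-51.17, 129.36], [1.28, 143.12], [-76.62, 256.62], [0, 156.53], [-152.29, 152.29]. Speed limits (degrees/s): [136.94, 136.94, 159.86, 180, 180, 180].

### API

Orientations are given as [roll, pitch, yaw] about the fixed x, y, z axes, in that order (R = Rz(yaw) Ry(pitch) Rx(roll)).
In Python, from bench import sensors, viewer, hand_in, r gives the robot as it stands. The module is installed in compiled form; this text tells all that it offers.
- The arm moves only by the tool move_arm, never from a script. Its argument "rows" is a list that holds one entry, the list of rows, each a list of 6 numbers: the shift along the tool's x, y, z in m, then the turn, a rotation vector about the tool's x, y, z in degrees. In form: [[[tx, ty, tz, rx, ry, rz], ...]]. A call has 1 to 20 rows; each row is the pose to reach, as a shift and turn from the pose commanded when the call began, along the tool's axes at that moment; what a row does not reach only later rows make up. A row lasts 1/10 s, in which the tool goes at most 50 mm and 8.59 degrees, less where a joint would pass 70% of its speed; a pose out of reach is approached as far as the arm can. A call with a gripper value outside its range is refused whole. "grip" is the opening, from 0 (shut) to 1 (fully open), set as the call begins (left out, the last holds). The fingers move at their own pace and stop on an object; "newtons" is the grip in N (left out, the last holds). Time passes only in rows, so rows that repeat a pose let the fingers close. It gives the time, the measured TCP pose, the force and the opening at its end, in the units of the state.
- sensors.sense(): the state, without advancing time (a new reading comes with each control period).
- viewer.snapshot(name): name is "scene" or "top"; returns a dict with "color" (420x560x3 uint8, red, green, blue), "camera_matrix" (3x3 intrinsics, pixels), "k1" (the pictures are not rectified: a ray, as slopes to the right and down, at radius r is drawn at 1 + k1 r^2 times it, then the intrinsics apply), "R" (3x3) and "t" (3): a world point X has camera coordinates R X + t. Camera axes: x right, y down, z forward; pixel columns grow to the right and rows downward; lengths in mm; the calibration is good to about 2 mm. A picture is of the moment at which its call begins. There is no depth.
- hand_in(): hands the job in, once; it reports no verdict.
The state is a dict: "time": time; "joint_pos": joint angles; "qd": joint speeds; "joint_efforts": joint torques, N m; "tool_pos": TCP position; "tcp_rot": TCP orientation; "ft_force": force on the tool from outside, world axes, zero at the start; "wrist_torque": the same for the moment, N m; "finger_gap": finger opening in mm.
Only numpy, scipy, OpenCV 4.12 (cv2) and the standard library are available. Lean on these libraries where they do the work, as an engineer would, in place of code of your own. Each camera call takes 0.05 s, during which the arm holds its last target.

## Working session

There is one attempt and no reset: what is moved stays moved. The work goes in short steps, Python scripts to look and compute and a tool call to move; the robot and the scene stay as the last step left them, time stands still between calls to the robot, and variables do not carry over. Pictures are saved under pics/ and viewed, and the job is handed in when it is done.

Besides the shell and the picture viewer there is one more tool, called after "Call:" by a JSON object that holds its "api" and its "payload", one argument or row to a line. move_arm: Moves the arm, as the interface text tells. Its arguments: {"type":"object","properties":{"rows":{"type":"array","items":{"type":"array","items":{"type":"array","items":{"type":"number"}}}},"grip":{"type":"number"},"newtons":{"type":"number"}},"required":["rows"]}

```bash
mkdir -p pics
python3 - <<'E'
from bench import sensors, viewer, r
import cv2,pickle
d={}
for n in("scene","top"):
    s=viewer.snapshot(n); d[n]=s; cv2.imwrite(f"pics/{n}0.png",s["color"][:,:,::-1])
    print(n,s["camera_matrix"],s["k1"],s["R"],s["t"])
pickle.dump(d,open("s0.pkl","wb"))
print(sensors.sense(),r.tip_extent)
E
```

```text
scene [[515.89411002   0.         287.82846583]
 [  0.         515.89411002 211.35210241]
 [  0.           0.           1.        ]] -0.08440194811165724 [[ 0.88534638  0.46492779  0.00198608]
 [ 0.36041932 -0.6836234  -0.63463136]
 [-0.29370003  0.5625844  -0.77281246]] [-610.70398013 -173.98537662 1288.56735179]
top [[487.23168605   0.         273.79061885]
 [  0.         487.23168605 217.23602572]
 [  0.           0.           1.        ]] -0.06560766115857355 [[-0.01721793 -0.99977653 -0.01226496]
 [-0.99297277  0.01853464 -0.11688261]
 [ 0.11708382  0.01016629 -0.99307   ]] [ 35.51474042 644.07739875 938.83312005]
{'time': 0.1, 'joint_pos': array([ 5.92214807e+01,  7.51052390e+00,  8.53243425e+01, -1.39302732e-03,
        8.72626662e+01, -4.89464730e+00]), 'qd': array([ 0.02025321, -0.0229438 , -0.16948276, -0.08918099,  0.10920631,
       -0.15065522]), 'joint_efforts': array([ 9.59599565e-04, -5.70951498e+01, -5.01941693e+01, -1.57047152e-04,
        8.27105774e-03, -5.18877187e-05]), 'tool_pos': array([261.67647982, 539.3784207 , 238.33952649]), 'tcp_rot': array([-1.79902704e+02, -6.93560257e-03,  1.54116190e+02]), 'ft_force': array([ 0.58734508, -0.15737556,  0.79020616]), 'wrist_torque': array([-0.00845999, -0.00870426, -0.01258501]), 'finger_gap': 85.39718832551314} 8.0
```

View pics/scene0.png

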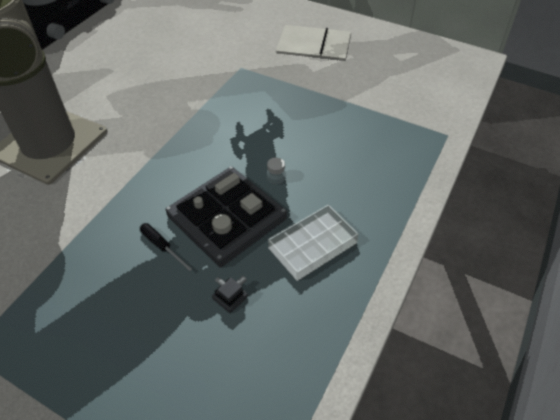

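View pics/top0.png

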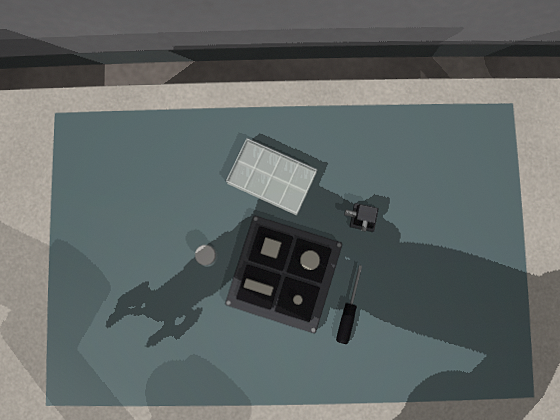

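The top view shows the square key at (271,248), round at (310,260), bar at (258,287) and small at (298,299). In the scene view they sit at (252,204), (222,224), (228,184) and (198,203). The slab is clear of the arm in both. Next I'll measure the keys in both views.

```bash
cat > h.py <<'E'
import numpy as np,cv2
def ray(s,uv):
    p=cv2.undistortPoints(np.array([[uv]],float),s["camera_matrix"],np.array([s["k1"],0,0,0.]))[0,0]
    R=np.array(s["R"]);t=np.array(s["t"])
    return -R.T@t, R.T@np.array([p[0],p[1],1])
def plane(s,uv,z):
    c,d=ray(s,uv); return c+d*(z-c[2])/d[2]
def two(a,ua,b,ub):
    c1,d1=ray(a,ua);c2,d2=ray(b,ub);d1/=np.linalg.norm(d1);d2/=np.linalg.norm(d2)
    k=np.linalg.lstsq(np.c_[d1,-d2],c2-c1,rcond=None)[0]
    p,q=c1+k[0]*d1,c2+k[1]*d2; return (p+q)/2,np.linalg.norm(p-q)
def proj(s,X):
    R=np.array(s["R"]);x=R@np.array(X,float)+s["t"]
    return cv2.projectPoints(np.array([X],float),cv2.Rodrigues(R)[0],np.array(s["t"],float),s["camera_matrix"],np.array([s["k1"],0,0,0.]))[0][0,0]
def blobs(s,roi,th):
    g=cv2.cvtColor(s["color"],cv2.COLOR_RGB2GRAY);x0,y0,x1,y1=roi
    m=(g[y0:y1,x0:x1]>th).astype(np.uint8)
    n,l,st,ce=cv2.connectedComponentsWithStats(m)
    out=[]
    for i in range(1,n):
        if st[i,4]>30:
            c=cv2.findContours((l==i).astype(np.uint8),0,1)[0][0]
            out.append((ce[i]+[x0,y0],st[i,4],cv2.minAreaRect(c)))
    return out
E
python3 - <<'E'
import pickle; from h import *
d=pickle.load(open("s0.pkl","rb"))
for n,roi in(("top",(236,230,330,322)),("scene",(185,172,270,240))):
    s=d[n];g=cv2.cvtColor(s["color"],cv2.COLOR_RGB2GRAY)
    for th in(70,85,100,120):
        print(n,th)
        for b in blobs(s,roi,th): 
            if b[1]<1500:print(b[0].round(1),b[1],np.round(b[2][1],1),round(b[2][2],1),plane(s,b[0],60).round(1))
    x0,y0,x1,y1=roi
    cv2.imwrite(f"pics/{n}z.png",cv2.resize(s["color"][y0-15:y1+25,x0-15:x1+15,::-1],None,fx=5 if n=='scene' else 4.4,fy=5 if n=='scene' else 4.4,interpolation=2))
E
```

```text
top 70
[270.4 247.6] 275 [16.4 16.4] 18.4 [582.7  31.3  60. ]
[309.6 259.9] 285 [18. 18.] 90.0 [557.4 -44.3  60. ]
[258.  286.9] 264 [28.1  9.2] 18.4 [507.2  56.6  60. ]
[297.2 299.3] 65 [8.5 8.5] 45.0 [482.1 -18.5  60. ]
[259.2 314.7] 643 [67. 21.] 0.0 [454.2  55.1  60. ]
top 85
[270.3 247.5] 262 [16.1 16.1] 18.4 [582.9  31.6  60. ]
[309.5 259.9] 275 [18. 17.] 90.0 [557.3 -44.2  60. ]
[257.8 286.8] 245 [27.8  8.5] 18.4 [507.4  56.8  60. ]
[297.2 299.6] 61 [8. 8.] 90.0 [481.7 -18.6  60. ]
[249.5 316.9] 289 [40. 13.] 0.0 [450.2  73.7  60. ]
top 100
[270.4 247.4] 243 [15.8 15.5] 18.4 [583.   31.3  60. ]
[309.6 259.9] 265 [18. 17.] 90.0 [557.5 -44.2  60. ]
[258.  286.7] 220 [27.5  7.9] 18.4 [507.5  56.6  60. ]
[297.4 299.5] 51 [7. 7.] 90.0 [481.8 -19.   60. ]
[248.8 317.2] 253 [37. 12.] 0.0 [449.6  75.1  60. ]
top 120
scene 70
[198.6 180.5] 575 [25. 40.] 90.0 [454.8  28.   60. ]
[229.8 180.6] 309 [11.1 34.5] 60.5 [515.3  59.7  60. ]
[250.7 202.7] 245 [15.5 17.8] 56.3 [587.7  26.3  60. ]
[197.6 201.2] 61 [9. 7.] 90.0 [486.3 -22.5  60. ]
[221.1 222.8] 266 [17.4 17.9] 26.6 [561.5 -48.4  60. ]
scene 85
[197.8 180. ] 506 [24. 38.] 90.0 [452.1  28.5  60. ]
[230.1 179.1] 192 [ 9.1 32.2] 65.2 [513.5  63.8  60. ]
[250.6 201.4] 165 [13.4 13.4] 45.0 [585.6  29.4  60. ]
[220.8 221.4] 197 [14. 16.] 90.0 [558.9 -45.5  60. ]
scene 100
[197.2 179.6] 462 [23. 36.] 90.0 [450.3  28.9  60. ]
[248.1 202.2] 32 [8.5 7.1] 45.0 [582.1  24.9  60. ]
scene 120
[196.8 179.3] 432 [22. 35.] 90.0 [449.   29.1  60. ]
```

View pics/topz.png

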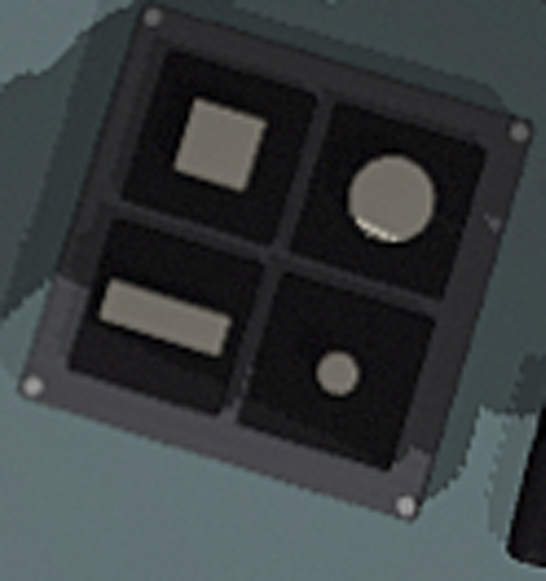

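View pics/scenez.png

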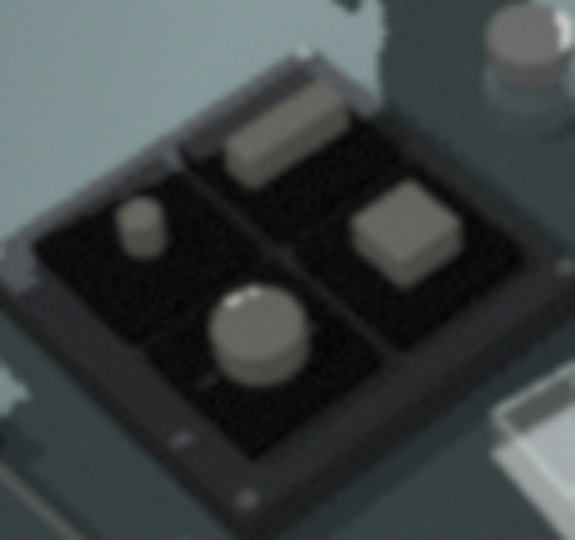

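```bash
cat >> h.py <<'E'
K=dict(round=(557.4,-44.2),square=(582.9,31.4),bar=(507.4,56.7),small=(481.8,-18.8))
def delta(cmd_or_meas,target):
    from bench import sensors
    from scipy.spatial.transform import Rotation as Ro
    st=sensors.sense(); p=st["tool_pos"] if cmd_or_meas is None else np.array(cmd_or_meas)
    M=Ro.from_euler("xyz",st["tcp_rot"],degrees=True)
    return M.inv().apply(np.array(target)-p)/1000
E
python3 - <<'E'
import pickle; from h import *
d=pickle.load(open("s0.pkl","rb"))
# slab corner screws as check, z=30
s=d["top"]
for uv in ((256,218),(340,243.5),(228,302),(314,329.5)): print(plane(s,uv,30).round(1))
print("jar",plane(s,(205,255),50).round(1))
# two-view check of key tops
for k,a in (("round",(221,221.5)),("square",(251,201.2)),("bar",(229.5,181))):
    print(k,proj(d["scene"],(*K[k],60)).round(1), proj(s,(*K[k],60)).round(1))
print(two(s,(309.6,259.9),d["scene"],(221.0,220.8)))
D=delta((261.9,539.8,239.3),(*K["round"],120)); print(D.round(4))
E
```

```text
[644.7  60.   30. ]
[ 590. -108.   30.]
[477.6 118.   30. ]
[421.  -51.5  30. ]
jar [570.9 160.5  50. ]
round [220.5 220.7] [309.6 259.9]
square [250.  200.2] [270.4 247.5]
bar [226.  180.2] [257.9 286.8]
(array([557.80459781, -44.01474538,  59.49125167]), np.float64(0.9333813969449195))
[-0.5208 -0.3962  0.1199]
```

Call:
{"api": "move_arm", "payload": {
  "rows": [
    [[-0.01,-0.008,0,0,0,0],[-0.035,-0.027,0.005,0,0,0],[-0.07,-0.053,0.012,0,0,0],[-0.105,-0.08,0.02,0,0,0],[-0.14,-0.107,0.03,0,0,0],[-0.175,-0.133,0.04,0,0,0],[-0.21,-0.16,0.048,0,0,0],[-0.245,-0.186,0.056,0,0,0],[-0.28,-0.213,0.064,0,0,0],[-0.315,-0.24,0.072,0,0,0],[-0.35,-0.266,0.08,0,0,0],[-0.385,-0.293,0.088,0,0,0],[-0.42,-0.32,0.096,0,0,0],[-0.45,-0.342,0.103,0,0,0],[-0.475,-0.361,0.109,0,0,0],[-0.495,-0.377,0.114,0,0,0],[-0.51,-0.388,0.117,0,0,0],[-0.521,-0.396,0.12,0,0,0],[-0.521,-0.396,0.12,0,0,0],[-0.521,-0.396,0.12,0,0,0]]
  ],
  "grip": 0,
  "newtons": 20
}}

```text
time: 2.1
tool_pos: [557.5, -43.4, 119.3]
tcp_rot: [180.0, -0.0, 154.1]
ft_force: [-0.3, -0.8, -0.5]
finger_gap: 0.0
```

Call:
{"api": "move_arm", "payload": {
  "rows": [
    [[0,0,0.01,0,0,0],[0,0,0.022,0,0,0],[0,0,0.034,0,0,0],[0,0,0.041,0,0,0],[0,0,0.043,0,0,0],[0,0,0.043,0,0,0],[0,0,0.043,0,0,0]]
  ]
}}

```text
time: 2.8
tool_pos: [558.1, -44.0, 76.7]
tcp_rot: [180.0, 0.0, 154.1]
ft_force: [-0.8, -0.2, -0.1]
finger_gap: 0.2
```

Run:
```python
from bench import sensors, viewer
import cv2,numpy as np
a=viewer.snapshot("scene")["color"][120:270,130:320]; b=viewer.snapshot("top")["color"][190:340,215:405]
cv2.imwrite("pics/p1.png",cv2.resize(np.hstack([a,b])[:,:,::-1],None,fx=2.1,fy=2.1,interpolation=2))
s=sensors.sense();print(s["tool_pos"],s["ft_force"])
```

```text
[558.30209655 -44.0380796   76.96120803] [-0.20645164  0.75462918 -0.45512903]
```

View pics/p1.png

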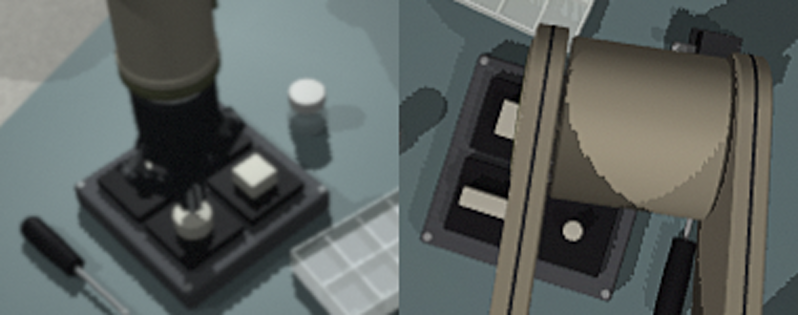

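The left half shows the closed fingers directly over the large round key (crop about (190,205)). The tip is at about z = 69. Pressing slowly.

Call:
{"api": "move_arm", "payload": {
  "rows": [
    [[0,0,0.002,0,0,0],[0,0,0.004,0,0,0],[0,0,0.006,0,0,0],[0,0,0.008,0,0,0],[0,0,0.01,0,0,0],[0,0,0.012,0,0,0],[0,0,0.013,0,0,0],[0,0,0.014,0,0,0],[0,0,0.015,0,0,0]]
  ]
}}

```text
time: 3.8
tool_pos: [557.8, -43.9, 61.3]
tcp_rot: [-180.0, -0.0, 154.1]
ft_force: [-1.0, 0.3, 2.3]
finger_gap: 0.2
```

Call:
{"api": "move_arm", "payload": {
  "rows": [
    [[0,0,0.001,0,0,0],[0,0,0.002,0,0,0],[0,0,0.003,0,0,0],[0,0,0.0035,0,0,0],[0,0,0.004,0,0,0],[0,0,0.004,0,0,0],[0,0,0.004,0,0,0]]
  ]
}}

```text
time: 4.5
tool_pos: [557.8, -43.9, 57.4]
tcp_rot: [180.0, 0.0, 154.1]
ft_force: [-2.2, 0.7, 4.7]
finger_gap: -0.0
```

Call:
{"api": "move_arm", "payload": {
  "rows": [
    [[0,0,0.0005,0,0,0],[0,0,0.001,0,0,0],[0,0,0.0015,0,0,0],[0,0,0.002,0,0,0],[0,0,0.002,0,0,0],[0,0,0.002,0,0,0]]
  ]
}}

```text
time: 5.1
tool_pos: [557.8, -43.9, 55.5]
tcp_rot: [-180.0, 0.0, 154.1]
ft_force: [-3.1, -0.0, 6.1]
finger_gap: -0.1
```

Call:
{"api": "move_arm", "payload": {
  "rows": [
    [[0,0,-0.003,0,0,0],[0,0,-0.01,0,0,0],[0,0,-0.025,0,0,0],[0,0,-0.04,0,0,0],[0,0,-0.045,0,0,0],[0.01,0.008,-0.045,0,0,0],[0.027,0.02,-0.045,0,0,0],[0.047,0.036,-0.045,0,0,0],[0.067,0.051,-0.045,0,0,0],[0.081,0.062,-0.045,0,0,0],[0.089,0.068,-0.045,0,0,0],[0.089,0.0685,-0.045,0,0,0],[0.089,0.0685,-0.035,0,0,0],[0.089,0.0685,-0.025,0,0,0],[0.089,0.0685,-0.021,0,0,0],[0.089,0.0685,-0.021,0,0,0],[0.089,0.0685,-0.021,0,0,0]]
  ]
}}

```text
time: 6.8
tool_pos: [507.5, 56.2, 76.0]
tcp_rot: [-180.0, -0.0, 154.1]
ft_force: [0.7, -0.1, 0.4]
finger_gap: -0.3
```

```bash
cat > look.py <<'E'
from bench import sensors, viewer
import cv2,numpy as np,sys,pickle
A=viewer.snapshot("scene");B=viewer.snapshot("top");pickle.dump((A,B),open(sys.argv[1]+".pkl","wb"))
a=A["color"][120:270,130:320]; b=B["color"][190:340,215:405]
cv2.imwrite(f"pics/{sys.argv[1]}.png",cv2.resize(np.hstack([a,b])[:,:,::-1],None,fx=2.1,fy=2.1,interpolation=2))
s=sensors.sense();print(s["tool_pos"],s["ft_force"])
E
python3 look.py p2
```

```text
[507.9423045   56.34485921  76.55889445] [-0.35047619  0.38800819 -0.63769953]
```

View pics/p2.png

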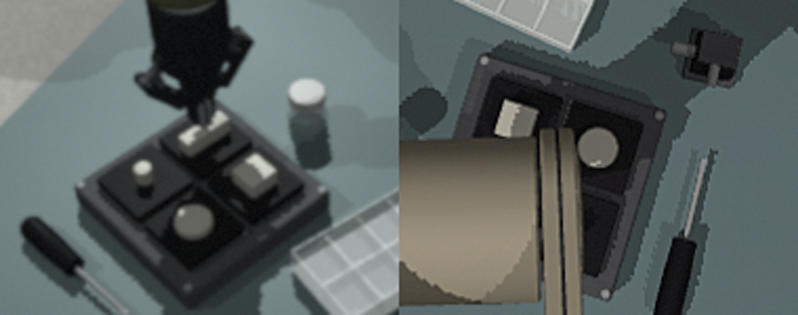

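The fingers are over the bar key, and the round key at crop (193,222) now shows a thinner rim. Because order matters, I'll check its height before pressing the bar.

Run:
```python
import pickle; from h import *
A,B=pickle.load(open("p2.pkl","rb"))
for b in blobs(B,(300,240,325,275),70): print("top",b[0].round(1),b[1])
for th in(70,85,95):
  for b in blobs(A,(207,208,240,240),th): print("scene",th,b[0].round(1),b[1],b[2])
for z in(60,50): print(z,proj(A,(*K["round"],z)).round(1),proj(B,(*K["round"],z)).round(1))
a=A["color"];cv2.imwrite("pics/z2.png",cv2.resize(np.hstack([pickle.load(open("s0.pkl","rb"))["scene"]["color"][200:245,195:265],a[200:245,195:265]])[:,:,::-1],None,fx=5.5,fy=5.5,interpolation=2))
```

```text
top [309.2 260. ] 279
scene 70 [221.4 224.8] 222 ((14.5, 17.0), (14.0, 17.0), 90.0)
scene 85 [221.3 224.5] 188 ((14.5, 16.5), (13.0, 15.0), 90.0)
scene 95 [221.3 224.2] 157 ((14.5, 16.5), (11.0, 15.0), 90.0)
60 [220.5 220.7] [309.6 259.9]
50 [221.  223.7] [309.3 260.1]
```

View pics/z2.png

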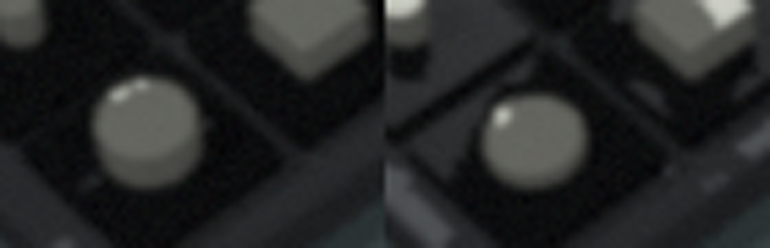

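The round key's top face dropped about 3 px, which matches z = 50, so it is down and staying down. Next is the bar.

Call:
{"api": "move_arm", "payload": {
  "rows": [
    [[0,0,0.002,0,0,0],[0,0,0.004,0,0,0],[0,0,0.006,0,0,0],[0,0,0.008,0,0,0],[0,0,0.01,0,0,0],[0,0,0.012,0,0,0],[0,0,0.014,0,0,0],[0,0,0.016,0,0,0],[0,0,0.017,0,0,0],[0,0,0.018,0,0,0],[0,0,0.0185,0,0,0],[0,0,0.0185,0,0,0]]
  ]
}}

```text
time: 8.1
tool_pos: [507.7, 56.6, 57.9]
tcp_rot: [180.0, 0.0, 154.1]
ft_force: [-2.3, -0.4, 3.0]
finger_gap: 0.3
```

Call:
{"api": "move_arm", "payload": {
  "rows": [
    [[0,0,0.0005,0,0,0],[0,0,0.001,0,0,0],[0,0,0.0015,0,0,0],[0,0,0.002,0,0,0],[0,0,0.002,0,0,0],[0,0,0.002,0,0,0]]
  ]
}}

```text
time: 8.7
tool_pos: [507.7, 56.6, 56.0]
tcp_rot: [180.0, 0.0, 154.1]
ft_force: [-2.1, 0.3, 5.1]
finger_gap: 0.2
```

Call:
{"api": "move_arm", "payload": {
  "rows": [
    [[0,0,-0.003,0,0,0],[0,0,-0.01,0,0,0],[0,0,-0.025,0,0,0],[0,0,-0.04,0,0,0],[0,0,-0.045,0,0,0],[-0.008,0.001,-0.045,0,0,0],[-0.024,0.003,-0.045,0,0,0],[-0.044,0.006,-0.045,0,0,0],[-0.062,0.008,-0.045,0,0,0],[-0.074,0.01,-0.045,0,0,0],[-0.0787,0.01,-0.045,0,0,0],[-0.0787,0.01,-0.045,0,0,0],[-0.0787,0.01,-0.035,0,0,0],[-0.0787,0.01,-0.025,0,0,0],[-0.0787,0.01,-0.021,0,0,0],[-0.0787,0.01,-0.021,0,0,0],[-0.0787,0.01,-0.021,0,0,0]]
  ]
}}

```text
time: 10.4
tool_pos: [582.5, 31.3, 76.6]
tcp_rot: [-180.0, -0.0, 154.1]
ft_force: [0.2, 0.4, 0.3]
finger_gap: 0.4
```

```bash
python3 look.py p3
python3 - <<'E'
import pickle; from h import *
A,B=pickle.load(open("p3.pkl","rb"));o=pickle.load(open("s0.pkl","rb"))
for z in(60,50): print(z,proj(A,(*K["bar"],z)).round(1),proj(B,(*K["bar"],z)).round(1))
for b in blobs(B,(240,275,276,299),70): print("top",b[0].round(1),b[1])
cv2.imwrite("pics/z3.png",cv2.resize(np.hstack([o["scene"]["color"][165:240,190:265],A["color"][165:240,190:265]])[:,:,::-1],None,fx=5.3,fy=5.3,interpolation=2))
E
```

```text
[583.03676518  31.25768405  77.23422552] [-0.42765626  0.30177681 -0.4288354 ]
60 [226.  180.2] [257.9 286.8]
50 [226.4 183.3] [258.1 286.7]
top [258.1 286.8] 279
```

View pics/p3.png

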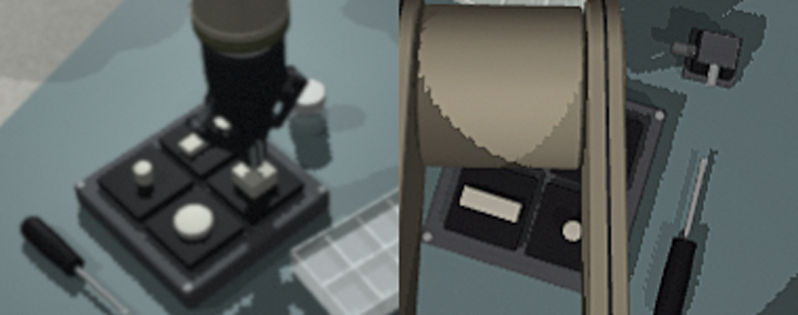

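View pics/z3.png

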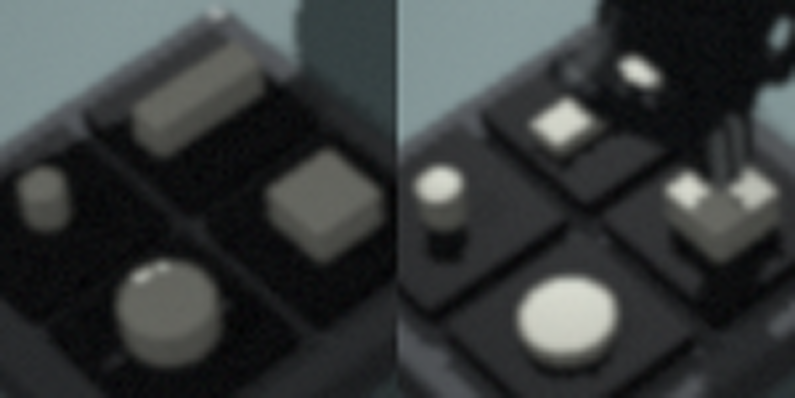

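In the right half of the zoom the bar (crop (560,125)) has the same thin rim as the round key, so it is down. The small key still stands tall. The fingers are centred over the square key, so I'll press it now.

Call:
{"api": "move_arm", "payload": {
  "rows": [
    [[0,0,0.002,0,0,0],[0,0,0.004,0,0,0],[0,0,0.006,0,0,0],[0,0,0.008,0,0,0],[0,0,0.01,0,0,0],[0,0,0.012,0,0,0],[0,0,0.014,0,0,0],[0,0,0.016,0,0,0],[0,0,0.017,0,0,0],[0,0,0.018,0,0,0],[0,0,0.0185,0,0,0],[0,0,0.0185,0,0,0]]
  ]
}}

```text
time: 11.7
tool_pos: [582.7, 31.2, 58.1]
tcp_rot: [-180.0, -0.0, 154.1]
ft_force: [-0.6, -0.4, 1.0]
finger_gap: -0.2
```

Call:
{"api": "move_arm", "payload": {
  "rows": [
    [[0,0,0.0005,0,0,0],[0,0,0.001,0,0,0],[0,0,0.0015,0,0,0],[0,0,0.002,0,0,0],[0,0,0.0025,0,0,0],[0,0,0.0025,0,0,0],[0,0,0.0025,0,0,0]]
  ]
}}

```text
time: 12.4
tool_pos: [582.8, 31.2, 56.0]
tcp_rot: [180.0, 0.0, 154.1]
ft_force: [-2.7, 0.1, 6.4]
finger_gap: 0.3
```

Call:
{"api": "move_arm", "payload": {
  "rows": [
    [[0,0,-0.003,0,0,0],[0,0,-0.01,0,0,0],[0,0,-0.025,0,0,0],[0,0,-0.045,0,0,0],[0,0,-0.07,0,0,0],[0,0,-0.1,0,0,0],[0.015,0.012,-0.125,0,0,0],[0.045,0.035,-0.14,0,0,0],[0.08,0.06,-0.15,0,0,0],[0.115,0.087,-0.155,0,0,0],[0.15,0.114,-0.16,0,0,0],[0.185,0.141,-0.165,0,0,0],[0.22,0.168,-0.17,0,0,0],[0.255,0.195,-0.17,0,0,0],[0.285,0.217,-0.17,0,0,0],[0.305,0.232,-0.17,0,0,0],[0.315,0.24,-0.17,0,0,0],[0.32,0.243,-0.17,0,0,0],[0.32,0.243,-0.17,0,0,0],[0.32,0.243,-0.17,0,0,0]]
  ]
}}

```text
time: 14.4
tool_pos: [401.6, 388.6, 225.9]
tcp_rot: [-180.0, 0.0, 154.1]
ft_force: [0.9, -0.7, 0.6]
finger_gap: 0.1
```

```bash
python3 look.py p4
python3 - <<'E'
import pickle; from h import *
A,B=pickle.load(open("p4.pkl","rb"));o=pickle.load(open("s0.pkl","rb"))
cv2.imwrite("pics/z4.png",cv2.resize(np.hstack([o["scene"]["color"][165:240,190:265],A["color"][165:240,190:265]])[:,:,::-1],None,fx=5.3,fy=5.3,interpolation=2))
cv2.imwrite("pics/t4.png",B["color"][:,:,::-1])
for b in blobs(A,(193,172,268,238),90): print(b[0].round(1),b[1])
for k in K: print(k,[proj(A,(*K[k],z)).round(1) for z in(60,50)])
E
```

```text
[401.67434455 388.53533517 225.83445525] [-0.01042564  0.09711678  0.47203759]
[202.9 178. ] 304
[254.9 176.6] 253
[226.8 183.7] 187
[197.3 199.6] 59
[250.9 203.8] 213
[221.7 224.1] 233
round [array([220.5, 220.7]), array([221. , 223.7])]
square [array([250. , 200.2]), array([250.2, 203.3])]
bar [array([226. , 180.2]), array([226.4, 183.3])]
small [array([196.8, 199.3]), array([197.5, 202.3])]
```

View pics/z4.png

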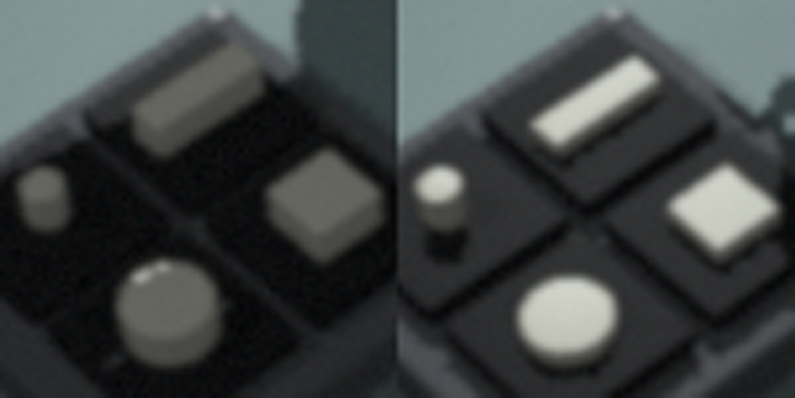

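View pics/t4.png

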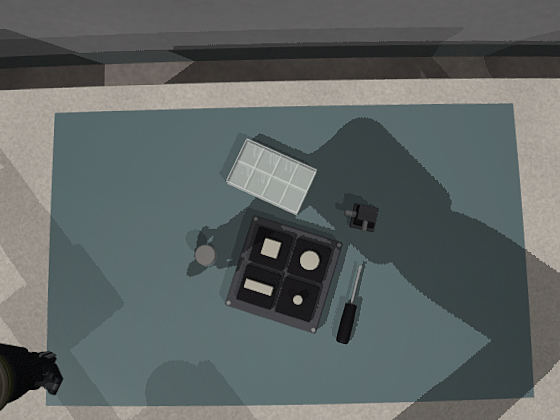

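The three pressed keys sit at the pixels predicted for z = 50, and the small key is at its z = 60 pixel (197,199.6). The jar, screwdriver, tray and positioner are where they were in the first picture. The arm is clear, so I'm handing in.

```bash
python3 -c "
from bench import hand_in
print(hand_in())"
```

```text
the job is handed in; nothing more can be done
None
```

I pressed the large round key, then the long bar, then the square with the closed fingertips. Each press went about 2 mm into the cushion, reading roughly 5–6.5 N at the end. The arm then backed off well clear, and I handed the job in at about 14.5 s.

- **Keys:** in the final pictures the round, bar and square keys match their predicted all-the-way-down pixels to within about 1 px. The small round key is still up.
- **Order:** I checked from the pictures that the round key was down before pressing the bar, and that the bar was down before pressing the square.
- **Surroundings:** by eye, the jar, screwdriver, tray and positioner have not moved from their places in the first picture.
- **Disagreements:** the square key read only 1.0 N at the first stop, which I put down to sensor noise. It rose to 6.4 N after another 2.5 mm. No check failed.

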